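# Tare the scale for the jar

### The arm

A 6-joint arm with a two-finger parallel gripper is mounted at the origin on the work surface. World frame = base frame: x ahead of the robot, y to its left, z up, the work surface at z = 0. Lengths are in m, angles in rad, forces in N, time in s.
With the tool pointing down it reaches from about 0.425 to 0.95 m from the base axis. Payload 3.5 kg.
Tool frame: the origin (TCP) lies on the centre line of the jaws, within the pads' length; the fingertips stand 14 mm ahead of it and the grasp point (between the pads) lies 5 mm behind it (tips_ahead is the distance from the TCP to the fingertips, in m); y points along the fingers, z is the direction in which the jaws open and shut, and the axes are right-handed (so a half turn about y gives the same grasp; the last joint's range is limited). The gripper opens to 85 mm and grips with 20 to 120 N. Pads are 22 mm wide; open, the fingers measure 114 mm over their backs; the gripper's body (76 mm by 85 mm) begins 54 mm behind the grasp point. The pads swing forward as they close: fully open they stand 13 mm farther back than shut.
Start: joints at [1.055, 0.286, 1.577, -0, 1.279, -0.15], TCP at [0.241, 0.63, 0.245] pointing down, gripper open.
Joint ranges: [-2.77, 2.77], [-0.9, 2.22], [0.21, 2.48], [-1.53, 4.67], [0.24, 2.81], [-2.84, 2.84]. Speed limits (rad/s): [2.79, 2.79, 3.14, 3.14, 3.14, 3.14].

### API

Orientations are given as a unit quaternion [x, y, z, w].
In Python, from plant import get_state, read_camera, sign_off, tips_ahead gives the robot as it stands.
- The arm moves only by the tool send_rows, never from a script. Its argument "plan" is a list of rows, each a list of 2 entries, a list of its own where there are three numbers: the shift along the tool's x, y, z in units of 12 cm (1.0 is 12 cm), then the turn, a rotation vector about the tool's x, y, z in units of 360 degrees (1.0 is 360 degrees). In form: [[[tx, ty, tz], [rx, ry, rz]], ...]. A call has 1 to 12 rows; each row shifts and turns the commanded pose from where the row before left it, along the tool's axes as they then stand; what a row does not reach is not made up. A row lasts 1/10 s, in which the tool goes at most 50 mm and 8.59 degrees, less where a joint would pass 70% of its speed; a pose out of reach is approached as far as the arm can. A call with a number of a shift or a turn outside -1 to 1 is refused whole. A call with a gripper value outside its range is refused whole. "gripper" is the closure, from 0 (fully open) to 1 (shut), set as the call begins (left out, the last holds). The fingers move at their own pace and stop on an object; "grip_force" is the grip in N (left out, the last holds). Time passes only in rows, so rows that do not move let the fingers close. It gives the time, the measured TCP pose, the force and the opening at its end, in the units of the state.
- get_state(): the state, without advancing time (a new reading comes with each control period).
- read_camera(name): name is "scene" or "top"; returns a dict with "img" (420x560x3 uint8, blue, green, red), "fx", "fy", "cx", "cy" (pixels), "world_from_camera" (4x4, takes a point from camera to world coordinates). Camera axes: x right, y down, z forward; pixel columns grow to the right and rows downward; lengths in m; the calibration is good to about 2 mm. A picture is of the moment at which its call begins. There is no depth.
- sign_off(): hands the job in, once; it reports no verdict.
The state is a dict: "time": time; "qpos": joint angles; "dq": joint speeds; "joint_efforts": joint torques, N m; "eef_pos": TCP position; "tcp_rot": TCP orientation; "contact_force": force on the tool from outside, world axes, zero at the start; "wrist_torque": the same for the moment, N m; "opening": opening from 0.0 (shut) to 1.0 (fully open).
Only numpy, scipy, OpenCV 4.12 (cv2) and the standard library are available. Lean on these libraries where they do the work, as an engineer would, in place of code of your own. Each camera call takes 0.05 s, during which the arm holds its last target. There are 200 camera calls.

### The job

The empty jar is standing on the kitchen scale, ready to be filled. With a fingertip, press lightly, without jabbing, the scale's large round power key, then the square unit key, then the long tare key, letting each spring back up before the next, and take the hand away. Leave the small round timer key alone, and do not shift, tip or pick up the scale, the jar or anything else on the counter.

Things in the scene. Friction and masses are not known exactly. Their poses are not given: they have to be found in the camera images.
- scale: loose white kitchen scale, 1.3 kg, 230 mm deep (x), 250 mm wide (y). Origin: centre of its underside; x points to its back, y to its left, z up. Steel platform at the rear (x > -27 mm, top at z = 30 mm). On the front strip (top at z = 22 mm) four black keys at x = -90 mm: power y = +95, unit +42, timer -8, tare -72 mm; a grey display behind them. Over 25 N on it, as from a fast jab, is too rough
- power_key_top (a point): centre of the top face of the scale's power key (round, 25 mm across, the leftmost), with the key up. Rests 28.5 mm above the counter, 6.5 mm proud of the white housing; the point goes down with the key. z up
- unit_key_top (a point): centre of the top face of the scale's unit key (square, 18 x 18 mm, second from the left), with the key up. Rests 28.5 mm above the counter, 6.5 mm proud of the white housing; the point goes down with the key. z up
- timer_key_top (a point): centre of the top face of the scale's timer key (small round, 14 mm across, third from the left; not to be pressed), with the key up. Rests 28.5 mm above the counter, 6.5 mm proud of the white housing; the point goes down with the key. z up
- tare_key_top (a point): centre of the top face of the scale's tare key (long bar, 18 mm deep and 44 mm wide along the scale's y, the rightmost), with the key up. Rests 28.5 mm above the counter, 6.5 mm proud of the white housing; the point goes down with the key. z up
- power_key (a joint): travel of the power key in m: 0 up, 0.005 fully down; spring-loaded (about 1 N to start it, 4 N at 2 mm, 8.5 N fully down, then a hard stop), springs back when let go; it counts as pressed beyond 0.002 and as up below 0.001
- unit_key (a joint): travel of the unit key in m: 0 up, 0.005 fully down; spring-loaded (about 1 N to start it, 4 N at 2 mm, 8.5 N fully down, then a hard stop), springs back when let go; it counts as pressed beyond 0.002 and as up below 0.001
- timer_key (a joint): travel of the timer key in m: 0 up, 0.005 fully down; spring-loaded (about 1 N to start it, 4 N at 2 mm, 8.5 N fully down, then a hard stop), springs back when let go; it counts as pressed beyond 0.002 and as up below 0.001
- tare_key (a joint): travel of the tare key in m: 0 up, 0.005 fully down; spring-loaded (about 1 N to start it, 4 N at 2 mm, 8.5 N fully down, then a hard stop), springs back when let go; it counts as pressed beyond 0.002 and as up below 0.001
- jar: empty clear glass clip-lid jar standing on the scale's platform, 80 mm across, 90 mm high, its glass lid hanging open at its +x side (reaching 64 mm from the axis). Origin: centre of its underside, z up
- cup: white ceramic mug, rim 76 mm across, 70 mm high, handle on one side; a bystander near the scale. Origin: centre of its underside
- spoon: steel tablespoon 190 mm long with a round 46 mm bowl, lying in front of the scale; a bystander. Origin half-way along it at the underside
- bowl: small white ceramic bowl, 110 mm across, 45 mm high; a bystander near the scale. Origin: centre of its underside
- mill: dark turned-wood pepper mill, 54 mm across, 150 mm high; a bystander near the scale. Origin: centre of its underside
- spice: small amber glass spice jar with steel cap, 46 mm across, 85 mm high; a bystander near the scale. Origin: centre of its underside

How it is judged:
On the way, in this order (a step that is already met when the one before it is completed fails the run):
1. the power key is pressed, the other keys being up (value of joint power_key above 0.002 m and value of joint each of unit_key, timer_key, tare_key below 0.001 m), for 0.05 s.
2. then the unit key is pressed, the other keys being up (value of joint unit_key above 0.002 m and value of joint each of power_key, timer_key, tare_key below 0.001 m), for 0.05 s.
3. then the tare key is pressed, the other keys being up (value of joint tare_key above 0.002 m and value of joint each of power_key, unit_key, timer_key below 0.001 m), for 0.05 s.
At the end, for the whole second after the job is handed in: all four keys are up again (below 1 mm of travel), the scale and the jar stand upright within 10 mm of where they started, the jar at rest on the platform, and the bystanders are within 15 mm of where they were (value of joint each of power_key, unit_key, timer_key, tare_key below 0.001 m and distance of each of scale, jar from where it was at the start of the episode below 0.01 m and angle between scale's own z axis and vertical below 0.05 rad and angle between jar's own z axis and vertical below 0.1 rad and z of jar in the frame of scale above 0.027 m and linear speed of jar below 0.02 m/s and distance of each of cup, spoon, bowl, mill, spice from where it was at the start of the episode below 0.015 m); the robot touches nothing.
It fails at once if the timer key is pressed (more than 2 mm) (value of joint timer_key above 0.002 m).
It fails at once if the scale is pressed harder than 25 N (contact force between any of the fingers, the arm and scale above 25 N).
It fails at once if the scale is shifted or lifted (10 mm) or tipped (distance of scale from where it was at the start of the episode above 0.01 m or angle between scale's own z axis and vertical above 0.05 rad).
It fails at once if the jar is shifted or lifted (10 mm) or tipped (distance of jar from where it was at the start of the episode above 0.01 m or angle between jar's own z axis and vertical above 0.15 rad).
It fails at once if a bystander is shifted or lifted (15 mm) (distance of any of cup, spoon, bowl, mill, spice from where it was at the start of the episode above 0.015 m).
It also fails if it takes over 42 s, if anything falls off the work surface, if the arm or the gripper's body presses on something with over 40 N, if the wrist force passes 120 N, or if a joint passes its speed limit or range.

## Working session

There is one attempt and no reset: what is moved stays moved. The work goes in short steps, Python scripts to look and compute and a tool call to move; the robot and the scene stay as the last step left them, time stands still between calls to the robot, and variables do not carry over. Pictures are saved under pics/ and viewed, about 8 in all and at most 12, crops included, and the job is handed in when it is done.

Besides the shell and the picture viewer there is one more tool, called after "Emit:" as a command line: name --argument value ..., lists and objects as JSON in quotes. send_rows: Moves the arm, as the interface text tells. Its arguments: {"type":"object","properties":{"plan":{"type":"array"},"gripper":{"type":"number"},"grip_force":{"type":"number"}},"required":["plan"]}

```bash
mkdir -p pics; python3 - <<'E'
from plant import *
import cv2,numpy as np
for n in("top","scene"):
    c=read_camera(n);cv2.imwrite(f"pics/{n}0.png",c["img"]);print(n,c["fx"],c["fy"],c["cx"],c["cy"],np.round(c["world_from_camera"],4).tolist())
print(get_state(), tips_ahead)
E
```

```text
top 494.36147251154614 494.36147251154614 283.29509316003373 209.46717368331616 [[0.028, -0.9934, 0.1111, 0.444], [-0.9996, -0.0283, -0.0017, 0.0447], [0.0048, -0.111, -0.9938, 1.0386], [0.0, 0.0, 0.0, 1.0]]
scene 452.57864765720046 452.57864765720046 277.35158438158703 204.46063958656 [[0.8432, 0.3312, -0.4234, 0.991], [0.5371, -0.5497, 0.6398, -0.5948], [-0.0209, -0.7669, -0.6414, 0.7233], [0.0, 0.0, 0.0, 1.0]]
{'time': 0.1, 'qpos': array([ 1.05501502e+00,  2.87111054e-01,  1.57800858e+00, -7.57258842e-07,
        1.27857807e+00, -1.49993576e-01]), 'dq': array([-0.00080558, -0.00153581, -0.00539276, -0.00157701, -0.0019607 ,
       -0.00033306]), 'joint_efforts': array([ 4.19616872e-04, -4.07291937e+01, -2.93701869e+01, -1.61494445e-04,
        3.35221841e-03, -5.87516041e-06]), 'eef_pos': array([0.24113182, 0.62987228, 0.24407472]), 'tcp_rot': array([ 0.6960164 , -0.12884851,  0.1283626 , -0.69460945]), 'contact_force': array([-0.2434538 ,  0.44005361,  0.59407608]), 'wrist_torque': array([ 0.00232771, -0.01940672, -0.01828605]), 'opening': 0.9982693291359638} 0.014
```

View pics/top0.png

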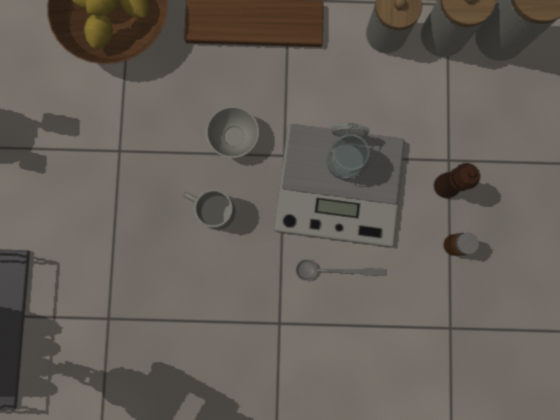

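View pics/scene0.png

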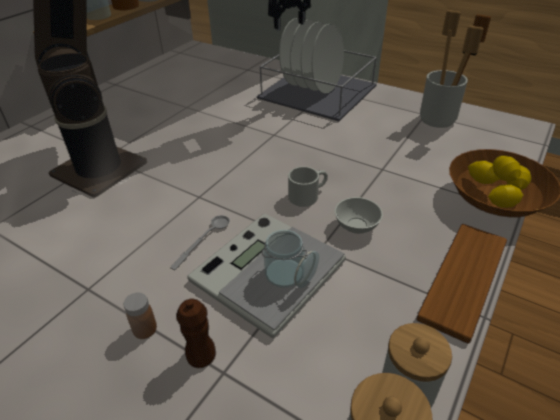

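The top view shows the scale in the middle, its keys at about (290,221) power, (315,225) unit, (339,228) timer and (370,231) tare. The jar is at (348,155) and the spoon in front at about row 270. The scene view agrees.

```bash
cat > h.py <<'E'
from plant import *
import cv2,numpy as np
from scipy.spatial.transform import Rotation as R
def ray(c,u,v,z):
    T=c["world_from_camera"];d=T[:3,:3]@[(u-c["cx"])/c["fx"],(v-c["cy"])/c["fy"],1];o=T[:3,3]
    return o+d*(z-o[2])/d[2]
E
python3 - <<'E'
from h import *
for n,box,hi in(("top",(205,245,275,395),50),("scene",(210,280,195,275),45)):
    c=read_camera(n);g=cv2.cvtColor(c["img"],cv2.COLOR_BGR2GRAY)
    a,b,l,r=box;m=(g[a:b,l:r]<hi).astype(np.uint8)
    k,_,st,ce=cv2.connectedComponentsWithStats(m)
    for i in range(1,k):
        if st[i,4]>12:
            u,v=ce[i]+[l,a];print(n,st[i],np.round([u,v],1),np.round(ray(c,u,v,.0275),4))
s=get_state();print(R.from_quat(s["tcp_rot"]).as_matrix().round(4))
E
```

```text
top [41  0  3  7 14] [316.6 208.1] [ 0.5617 -0.0255  0.0275]
top [75  0  9 12 27] [356.2 211.7] [ 0.5567 -0.1072  0.0275]
top [  9  10  12  12 109] [289.2 220.6] [0.5344 0.0302 0.0275]
top [36 15  9  9 73] [314.8 223.9] [ 0.5291 -0.0225  0.0275]
top [61 20  7  6 31] [338.7 227.4] [ 0.5234 -0.0717  0.0275]
top [ 84  21  22  11 182] [369.7 231.4] [ 0.5169 -0.1354  0.0275]
scene [65  9  8  7 42] [263.5 222. ] [0.5381 0.03   0.0275]
scene [49 22  9  6 38] [248.  234.7] [ 0.532  -0.0227  0.0275]
scene [36 35  5  5 21] [233.  247.2] [ 0.5268 -0.0716  0.0275]
scene [  8  47  19  16 138] [211.8 264.9] [ 0.5202 -0.1358  0.0275]
scene [37 53 10  6 14] [236.6 265.6] [ 0.5653 -0.1107  0.0275]
[[ 9.338e-01 -7.000e-04  3.577e-01]
 [-3.577e-01 -1.300e-03  9.338e-01]
 [-2.000e-04 -1.000e+00 -1.500e-03]]
```

Emit:
send_rows --plan '[[[0.12, 0, -0.112], [0, 0, 0]], [[0.24, 0, -0.223], [0, 0, 0]], [[0.24, 0, -0.223], [0, 0, 0]], [[0.24, 0, -0.223], [0, 0, 0]], [[0.24, 0, -0.223], [0, 0, 0]], [[0.24, 0, -0.223], [0, 0, 0]], [[0.24, 0, -0.223], [0, 0, 0]], [[0.24, 0, -0.223], [0, 0, 0]], [[0.24, 0, -0.223], [0, 0, 0]], [[0.24, 0, -0.223], [0, 0, 0]], [[0.24, 0, -0.223], [0, 0, 0]], [[0.24, 0, -0.223], [0, 0, 0]]]' --gripper 1 --grip_force 20

```text
time: 1.4
eef_pos: [0.4409, 0.2229, 0.2453]
tcp_rot: [-0.695, 0.128, -0.129, 0.695]
contact_force: [0.5, -0.2, 1.0]
opening: -0.004
```

Emit:
send_rows --plan '[[[0.24, 0, -0.223], [0, 0, 0]], [[0.24, 0, -0.223], [0, 0, 0]], [[0.24, 0, -0.223], [0, 0, 0]], [[0.24, 0, -0.223], [0, 0, 0]], [[0.24, 0, -0.223], [0, 0, 0]], [[0.12, 0, -0.111], [0, 0, 0]], [[0, 0.3, 0], [0, 0, 0]], [[0, 0.3, 0], [0, 0, 0]], [[0, 0.2, 0], [0, 0, 0]], [[0, 0, 0], [0, 0, 0]], [[0, 0, 0], [0, 0, 0]]]'

```text
time: 2.5
eef_pos: [0.5359, 0.0304, 0.1495]
tcp_rot: [0.695, -0.129, 0.128, -0.695]
contact_force: [-0.2, -0.1, 0.4]
opening: 0.004
```

```bash
python3 - <<'E'
from h import *
s=get_state();print(s["time"],s["eef_pos"],s["contact_force"],s["opening"]);print(R.from_quat(s["tcp_rot"]).as_matrix().round(4))
c=read_camera("scene");cv2.imwrite("pics/s1.png",cv2.resize(c["img"][100:340,130:430],None,fx=2.5,fy=2.5))
T=np.linalg.inv(c["world_from_camera"])
for a in(0,.014,.027):
    p=T@np.r_[s["eef_pos"]-[0,0,a],1];print(a,p[0]/p[2]*c["fx"]+c["cx"],p[1]/p[2]*c["fy"]+c["cy"])
E
```

```text
2.5 [0.53592763 0.03039525 0.14954109] [-0.22190942 -0.11001593  0.41028885] 0.0037180706059419437
[[ 9.338e-01 -5.000e-04  3.577e-01]
 [-3.577e-01  0.000e+00  9.338e-01]
 [-4.000e-04 -1.000e+00 -1.000e-04]]
0 260.42587667357645 178.86895798255134
0.014 260.71889099366507 184.11738274469076
0.027 260.9861576453671 188.9046194656227
```

View pics/s1.png

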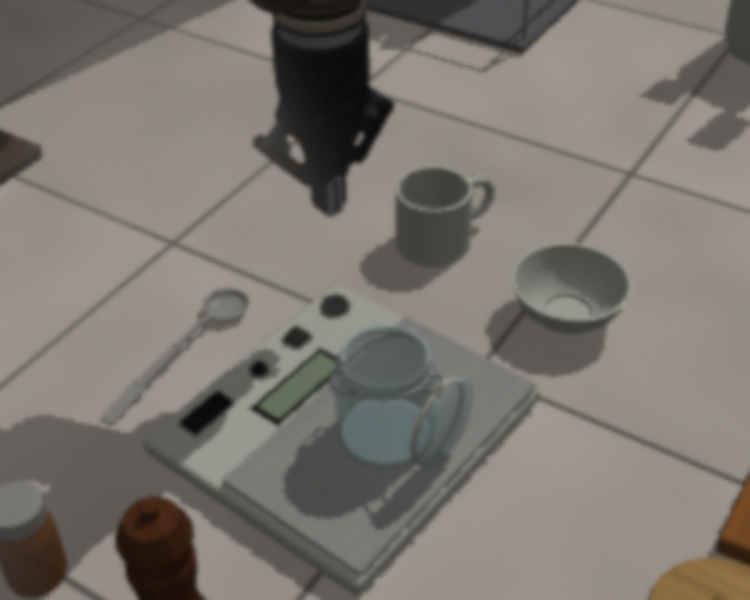

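The fingertip projects to about (262,186) in the full image, which fits the 14 mm tip offset. It is over the power key, so I'm descending.

Emit:
send_rows --plan '[[[0, 0.2, 0], [0, 0, 0]], [[0, 0.25, 0], [0, 0, 0]], [[0, 0.2, 0], [0, 0, 0]], [[0, 0.13, 0], [0, 0, 0]], [[0, 0.06, 0], [0, 0, 0]], [[0, 0, 0], [0, 0, 0]], [[0, 0, 0], [0, 0, 0]]]'

```text
time: 3.25
eef_pos: [0.5373, 0.0303, 0.0503]
tcp_rot: [-0.695, 0.127, -0.13, 0.695]
contact_force: [-0.3, -0.6, -0.8]
opening: 0.005
```

Emit:
send_rows --plan '[[[0, 0.0125, 0], [0, 0, 0]], [[0, 0.0125, 0], [0, 0, 0]], [[0, 0.0125, 0], [0, 0, 0]], [[0, 0, 0], [0, 0, 0]], [[0, 0, 0], [0, 0, 0]]]'

```text
time: 3.75
eef_pos: [0.5358, 0.0304, 0.044]
tcp_rot: [0.695, -0.129, 0.129, -0.695]
contact_force: [-0.2, 0.2, 0.1]
opening: 0.002
```

Emit:
send_rows --plan '[[[0, 0.01, 0], [0, 0, 0]], [[0, 0.01, 0], [0, 0, 0]], [[0, 0.01, 0], [0, 0, 0]], [[0, 0, 0], [0, 0, 0]], [[0, 0, 0], [0, 0, 0]]]'

```text
time: 4.25
eef_pos: [0.536, 0.0304, 0.0408]
tcp_rot: [0.695, -0.129, 0.129, -0.695]
contact_force: [-1.2, 0.2, 4.3]
opening: 0.001
```

Emit:
send_rows --plan '[[[0, 0.01, 0], [0, 0, 0]], [[0, 0, 0], [0, 0, 0]], [[0, 0, 0], [0, 0, 0]], [[0, 0, 0], [0, 0, 0]]]'

```text
time: 4.65
eef_pos: [0.536, 0.0304, 0.0396]
tcp_rot: [0.695, -0.129, 0.129, -0.695]
contact_force: [-1.9, 0.5, 5.8]
opening: -0.001
```

Emit:
send_rows --plan '[[[0, -0.02, 0], [0, 0, 0]], [[0, -0.04, 0], [0, 0, 0]], [[0, -0.12, 0], [0, 0, 0]], [[0.03, 0, -0.109], [0, 0, 0]], [[0.03, 0, -0.11], [0, 0, 0]], [[0.03, 0, -0.11], [0, 0, 0]], [[0.025, 0, -0.1], [0, 0, 0]], [[0, 0.05, 0], [0, 0, 0]], [[0, 0.06, 0], [0, 0, 0]], [[0, 0.03, 0], [0, 0, 0]], [[0, 0, 0], [0, 0, 0]], [[0, 0, 0], [0, 0, 0]]]'

```text
time: 5.85
eef_pos: [0.5302, -0.0222, 0.0437]
tcp_rot: [-0.695, 0.129, -0.128, 0.695]
contact_force: [-0.3, 1.1, -0.4]
opening: 0.001
```

```bash
python3 - <<'E'
from h import *
s=get_state();print(s["time"],s["eef_pos"],s["contact_force"])
c=read_camera("scene");cv2.imwrite("pics/s2.png",cv2.resize(c["img"][180:300,170:320],None,fx=5,fy=5))
E
```

```text
5.85 [ 0.53022612 -0.02215517  0.04369277] [-0.29833226  1.13837898 -0.44693319]
```

View pics/s2.png

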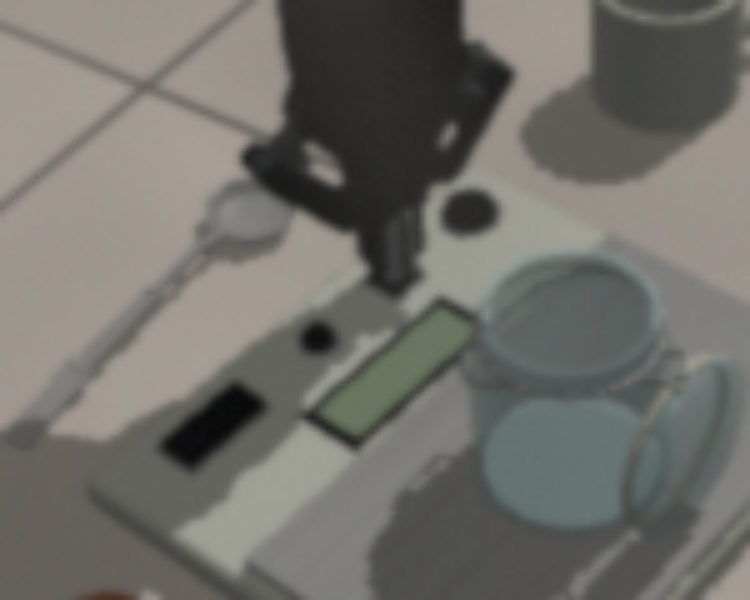

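The tip stands on the unit key (crop 390,285), clear of the power and timer keys, and the scale and jar have not moved. Pressing.

Emit:
send_rows --plan '[[[0, 0.01, 0], [0, 0, 0]], [[0, 0.01, 0], [0, 0, 0]], [[0, 0.01, 0], [0, 0, 0]], [[0, 0.005, 0], [0, 0, 0]], [[0, 0, 0], [0, 0, 0]], [[0, 0, 0], [0, 0, 0]], [[0, 0, 0], [0, 0, 0]]]'

```text
time: 6.6
eef_pos: [0.5307, -0.0225, 0.0402]
tcp_rot: [-0.695, 0.128, -0.129, 0.695]
contact_force: [0.0, 2.1, 4.2]
opening: -0.001
```

Emit:
send_rows --plan '[[[0, 0.01, 0], [0, 0, 0]], [[0, 0, 0], [0, 0, 0]], [[0, 0, 0], [0, 0, 0]], [[0, 0, 0], [0, 0, 0]]]'

```text
time: 7.0
eef_pos: [0.5307, -0.0225, 0.0391]
tcp_rot: [-0.695, 0.129, -0.129, 0.695]
contact_force: [-1.2, 3.4, 5.6]
opening: -0.001
```

Emit:
send_rows --plan '[[[0, -0.02, 0], [0, 0, 0]], [[0, -0.06, 0], [0, 0, 0]], [[0, -0.12, 0], [0, 0, 0]], [[0.03, 0, -0.115], [0, 0, 0]], [[0.06, 0, -0.23], [0, 0, 0]], [[0.06, 0, -0.23], [0, 0, 0]], [[0.06, 0, -0.23], [0, 0, 0]], [[0.033, 0, -0.11], [0, 0, 0]], [[0, 0.05, 0], [0, 0, 0]], [[0, 0.07, 0], [0, 0, 0]], [[0, 0.03, 0], [0, 0, 0]], [[0, 0, 0], [0, 0, 0]]]'

```text
time: 8.2
eef_pos: [0.5175, -0.1342, 0.0432]
tcp_rot: [-0.695, 0.129, -0.127, 0.696]
contact_force: [0.2, -0.7, 0.4]
opening: 0.002
```

Emit:
send_rows --plan '[[[0, 0.01, 0], [0, 0, 0]], [[0, 0.01, 0], [0, 0, 0]], [[0, 0.01, 0], [0, 0, 0]], [[0, 0.01, 0], [0, 0, 0]], [[0, 0, 0], [0, 0, 0]], [[0, 0, 0], [0, 0, 0]]]'

```text
time: 8.8
eef_pos: [0.5186, -0.1353, 0.0403]
tcp_rot: [-0.695, 0.129, -0.129, 0.695]
contact_force: [0.2, 3.2, 4.8]
opening: 0.002
```

Emit:
send_rows --plan '[[[0, 0.01, 0], [0, 0, 0]], [[0, 0, 0], [0, 0, 0]], [[0, 0, 0], [0, 0, 0]], [[0, 0, 0], [0, 0, 0]]]'

```text
time: 9.2
eef_pos: [0.5186, -0.1354, 0.0391]
tcp_rot: [-0.695, 0.129, -0.129, 0.695]
contact_force: [-0.6, 3.8, 5.3]
opening: -0.0
```

Emit:
send_rows --plan '[[[0, -0.02, 0], [0, 0, 0]], [[0, -0.06, 0], [0, 0, 0]], [[0, -0.15, 0], [0, 0, 0]], [[0, -0.3, 0], [0, 0, 0]], [[0, -0.3, 0], [0, 0, 0]], [[0, -0.3, 0], [0, 0, 0]], [[0, -0.2, 0], [0, 0, 0]], [[0, 0, 0], [0, 0, 0]], [[0, 0, 0], [0, 0, 0]], [[0, 0, 0], [0, 0, 0]]]'

```text
time: 10.2
eef_pos: [0.5172, -0.1354, 0.1961]
tcp_rot: [-0.695, 0.13, -0.127, 0.695]
contact_force: [-0.8, -0.5, -0.4]
opening: 0.002
```

```bash
python3 - <<'E'
from h import *
s=get_state();print(s["time"],s["eef_pos"],s["contact_force"])
c=read_camera("scene");i=c["img"];o=cv2.imread("pics/scene0.png")
cv2.imwrite("pics/s3.png",cv2.resize(np.hstack([o[180:380,120:390],i[180:380,120:390]]),None,fx=1.48,fy=1.48))
E
```

```text
10.2 [ 0.51716797 -0.13536288  0.19605828] [-0.76294281 -0.54796179 -0.44662789]
```

View pics/s3.png

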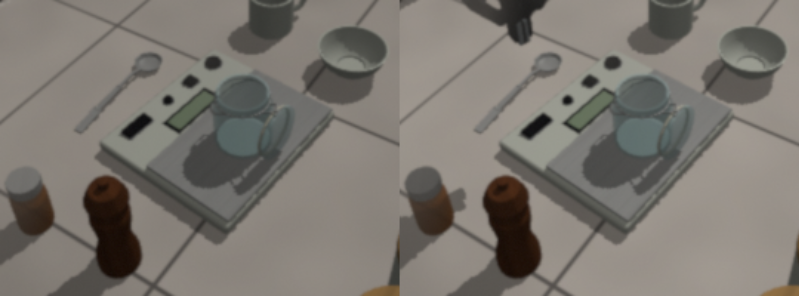

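The before and after halves match: scale, jar and bystanders are where they started, the keys look up, and the hand is well above. Handing in.

```bash
python3 -c "
from plant import *
print(sign_off())"
```

```text
the job is handed in; nothing more can be done
None
```

I pressed the power, unit and tare keys in that order with the closed fingertips, lifted clear between presses, and handed the job in at about 10 s. No verdict is reported, so I can't confirm the pass directly.

- **Presses:** Each key went down an estimated 3 mm, worked out from the tool height and the force. The upward force read 5.8 N on power, 5.6 N on unit and 5.3 N on tare, well under the 25 N limit. I couldn't read key travel directly.
- **Sideways force:** There was up to 3.8 N sideways on the last two presses. I didn't find the cause, but nothing visibly moved.
- **Last checks:** The before and after images show the scale, jar and bystanders unmoved and the keys looking up. The hand was about 15 cm above the keys, with under 1 N on each axis, which is noise level. The tip was raised well above the timer key on the way to tare.

No check failed or disagreed.

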